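Feed three chocolates from the click dispenser and hold the lever

TASK

Unscrew the red cap of the chocolate dispenser counter-clockwise until it is fully open, then pull the lever by its black handle exactly three clicks, never into a fourth, so that three chocolates stand up out of the opening. The lever springs back if let go, so finish holding its handle still there with the gripper. Do not touch the rising chocolates, and leave the boxes and loose chocolates around it where they are.

Things in the scene. Friction and masses are not known exactly. Their poses are not given: they have to be found in the camera images.
- dispenser: Fixed dispenser: steel base plate 170 x 300 x 12 mm carrying a white drum (94 mm across) near its +y end and a lever near its -y end. Origin: centre of the underside, on the table; at yaw 0 its axes are those of the world and its -x side faces the robot. Yaw varies by up to 0.3 rad.
- cap_grip (a point): Upright red grip bar across the top of the cap, 44 mm long (own x), 14 mm wide (own y: close the fingers along this), 26 mm high. Origin: on the cap's axis, at the foot of the bar on the cap's top face, 80.5 mm above the table; own z is up. It turns with the cap, in place, without rising. Fingertips can come down beside it to 4 mm above the cap.
- cap (a joint): Turn of the red captive cap (100 mm across, a sector cut out), rad: 0 = shut, grows counter-clockwise from above, 1.45 = fully open at its stop, the cut-out over the chocolates. Starts at 0 to 0.15, turns with about 0.12 N m, stays where left. Until it is open the chocolates hit it and the lever stops after a small movement.
- lever_handle: Black upright round handle on the lever's end, 22 mm diameter, 54 mm tall, red band near its top. Origin: centre of its foot, on the lever arm, 56 mm above the table; top 110 mm above the table. The sleeve also spins freely about itself. At rest it lies 110 mm from the pivot, on the far right of it seen from the robot (direction -0.96 rad from the dispenser's own x).
- lever_pivot (a point): Point on the lever's vertical pivot axis, 93 mm above the table; the handle runs level on a 110 mm circle about it. A spring always pulls the lever back: at the handle about 3 N at rest, 4.7 N at three clicks. It does not latch: clicks are felt but do not keep it.
- lever (a joint): Turn of the lever, rad: 0 = at rest on its stop, grows clockwise from above (the handle comes round towards the robot), 1.45 = end stop. Each click is a tooth passing a spring pawl: from 0.1 rad before it the push at the handle rises by 2 to 6 N, then falls below the plain spring force just past it. Tooth tops pass at 0.33, 0.63, 0.93 and 1.23 rad, so three clicks is around 1.08.
- stack: Stack of round dark chocolates with gold tops, 28 mm across, 10 mm thick each, in the drum beneath the cap, 30 mm from the cap's axis on the side away from the robot. Origin: centre of the top face of the top one; at rest 74.5 mm above the table, just under the cap. The lever lifts it 10 mm per click; after three clicks its top is 30 mm above the cap.
- gift_box: Bystander: open black gift box 130 x 170 x 30 mm with chocolates on a gold insert, loose; origin under its centre.
- closed_box: Bystander: closed black box with a gold stripe, 100 x 150 x 30 mm, loose; origin under its centre.
- choc_a: Bystander: loose chocolate 38 mm across, 18 mm high; origin under its centre.
- choc_b: Bystander: loose chocolate like choc_a; origin under its centre.

How it is judged:
By the outcome, as a careful person would: the job done as asked, in the order asked, and still so for the second after the job is handed in, while the arm keeps its last pose, push and grip.
It also fails if it takes over 64 s, if anything falls off the work surface, if the arm or the gripper's body presses on something with over 40 N, if the wrist force passes 120 N, or if a joint passes its speed limit or range.

ROBOT

A 7-joint arm with a two-finger parallel gripper is mounted at the origin on the work surface. World frame = base frame: x ahead of the robot, y to its left, z up, the work surface at z = 0. Lengths are in mm, angles in rad, forces in N, time in s.
With the tool pointing down it reaches from about 400 to 875 mm from the base axis. Payload 6.5 kg.
Tool frame: the origin (TCP) lies midway between the tips of the shut fingers; the grasp point (between the pads) lies behind it (r.grip_depth is the z of the grasp point in the tool frame, in mm); z points along the fingers, y is the line along which they close (so a half turn about z gives the same grasp; the last joint's range is limited). The gripper opens to 85 mm and grips with 20 to 120 N. Pads are 22 mm wide; open, the fingers measure 114 mm over their backs; the gripper's body (76 mm by 85 mm) begins 54 mm behind the grasp point. The pads swing forward as they close: fully open they stand 13 mm farther back than shut.
Start: joints at [1.16, 0.536, -0.004, 1.538, 0.003, 1.067, -0.071], TCP at [219.701, -611.737, 231.29] pointing down, gripper open.
Joint ranges: [-2.7, 2.7], [-0.37, 2.16], [-1.27, 1.26], [0.24, 2.4], [-1.31, 4.45], [0.19, 1.91], [-2.76, 2.76]. Speed limits (rad/s): [2.39, 2.39, 3.14, 3.14, 3.14, 3.14, 3.14].

INTERFACE

Orientations are given as a unit quaternion [x, y, z, w].
In Python, from plant import r, eyes gives the robot as it stands. The module is installed in compiled form; this text tells all that it offers.
- The arm moves only by the tool drive_tool, never from a script. Its argument "increments" is a list of rows, each a list of 2 entries, a list of its own where there are three numbers: the shift along the world's x, y, z in units of 40 mm (1.0 is 40 mm), then the turn about the world's z in units of 8 degrees (1.0 is 8 degrees). In form: [[[tx, ty, tz], yaw], ...]. A call has 1 to 5 rows; each row is the pose to reach, as a shift and turn from the pose commanded when the call began; what a row does not reach only later rows make up. A row lasts 1/10 s, in which the tool goes at most 50 mm and 8.59 degrees, less where a joint would pass 70% of its speed; a pose out of reach is approached as far as the arm can. A call with a gripper value outside its range is refused whole. "gripper" is the finger opening in mm, from 0 to 85.4, set as the call begins (left out, the last holds). The fingers move at their own pace and stop on an object; "newtons" is the grip in N (left out, the last holds). Time passes only in rows, so rows that repeat a pose let the fingers close. It gives the time, the measured TCP pose, the force, the opening and the grip force at its end, in the units of the state.
- r.observe(): the state, without advancing time (a new reading comes with each control period).
- eyes.camera(name): name is "side" or "top"; returns (picture, depth): 384x512x3 uint8, red, green, blue; 384x512 float32, mm along the optical axis (not along the pixel's ray), 0 where there is no reading.
- eyes.get_calibration(name): a dict with "fx", "fy", "cx", "cy" (pixels), "R" (3x3) and "t" (3): a world point X has camera coordinates R X + t. Camera axes: x right, y down, z forward; pixel columns grow to the right and rows downward; lengths in mm; the calibration is good to about 2 mm. A picture is of the moment at which its call begins. get_calibration takes no time and is no camera call.
- r.hand_in(): hands the job in; it is judged then, once.
The state is a dict: "time": time; "q": joint angles; "dq": joint speeds; "joint_efforts": joint torques, N m; "tool_pos": TCP position; "orientation": TCP orientation; "force": force on the tool from outside, world axes, zero at the start; "wrist_torque": the same for the moment, N m; "gripper_width": opening from 0.0 (shut) to 1.0 (fully open); "grasp_force": force on a finger pad.
Only numpy, scipy, OpenCV 4.12 (cv2) and the standard library are available. Lean on these libraries where they do the work, as an engineer would, in place of code of your own. Each camera call takes 0.05 s, during which the arm holds its last target. There are 200 camera calls.

## Working session

There is one attempt and no reset: what is moved stays moved. The work goes in short steps, Python scripts to look and compute and a tool call to move; the robot and the scene stay as the last step left them, time stands still between calls to the robot, and variables do not carry over. Pictures are saved under pics/ and viewed, at most 10 in all, crops included, and the job is handed in when it is done.

Besides the shell and the picture viewer there is one more tool, called after "Emit:" as name(argument=value, ...) on one line, values as JSON. drive_tool: Moves the arm, as the interface text tells. Its arguments: {"type":"object","properties":{"increments":{"type":"array"},"gripper":{"type":"number"},"newtons":{"type":"number"}},"required":["increments"]}

```bash
mkdir -p pics; cat > h.py <<'E'
from plant import r, eyes
import numpy as np, cv2
def snap(n,f):
    p,d=eyes.camera(n); cv2.imwrite(f'pics/{f}.png',cv2.cvtColor(p,cv2.COLOR_RGB2BGR)); np.save(f'pics/{f}.npy',d); return p,d
def world(n,d,u,v,z=None):
    c=eyes.get_calibration(n); R=np.array(c['R']);t=np.array(c['t'])
    ray=np.array([(u-c['cx'])/c['fx'],(v-c['cy'])/c['fy'],1.])
    if z is None: return R.T@(ray*d-t)
    o=-R.T@t; w=R.T@ray; return o+w*(z-o[2])/w[2]
E
python3 - <<'E'
from h import *
a,d=snap('top','top0'); b,e=snap('side','side0')
cv2.imwrite('pics/both0.png',cv2.cvtColor(cv2.resize(np.vstack([a,b]),(400,600)) if 0 else a,cv2.COLOR_RGB2BGR))
s=r.observe(); print({k:np.round(v,3) for k,v in s.items()}, r.grip_depth)
E
```

```text
{'time': np.float64(0.1), 'q': array([ 1.16 ,  0.537, -0.004,  1.539,  0.003,  1.067, -0.071]), 'dq': array([-0.001, -0.002,  0.001, -0.003,  0.   ,  0.001,  0.   ]), 'joint_efforts': array([ 3.0000e-03, -5.8457e+01,  1.0520e+00, -2.5978e+01,  1.3000e-02,
        5.0000e-03, -0.0000e+00]), 'tool_pos': array([ 219.502, -611.22 ,  230.496]), 'orientation': array([ 0.985,  0.172, -0.   , -0.001]), 'force': array([-1.008,  0.523, -0.098]), 'wrist_torque': array([-0.019, -0.03 , -0.034]), 'grasp_force': np.float64(0.0), 'gripper_width': np.float64(0.997)} -18.700000000000003
```

View pics/top0.png

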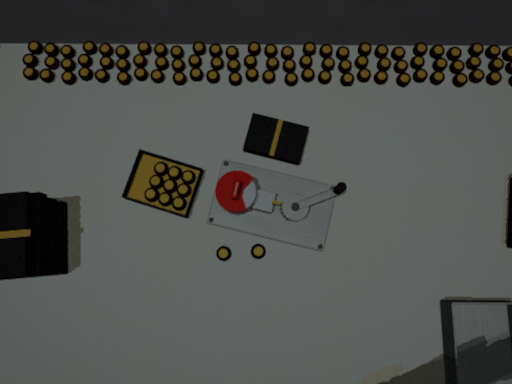

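View pics/side0.png

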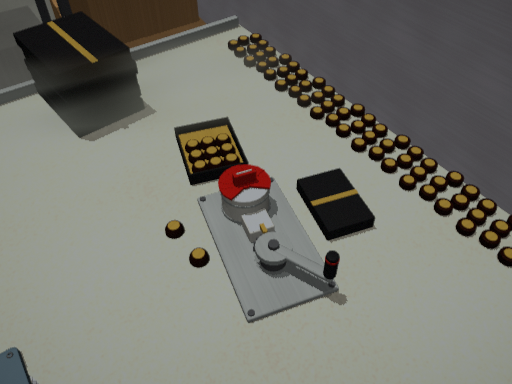

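The top view shows the dispenser plate from (225,160) to (322,248), the cap at (237,191), the pivot at (295,207) and the handle at (340,188). The side view agrees. I'll enlarge the top view and measure.

```bash
python3 - <<'E'
from h import *
a=cv2.imread('pics/top0.png'); d=np.load('pics/top0.npy')
cv2.imwrite('pics/crop0.png',cv2.resize(a[150:260,200:360],(800,550),interpolation=cv2.INTER_CUBIC))
for n,u,v in [('capbar',237,190),('cap',228,200),('pivot',295,207),('handle',341,187),('c1',226,163),('c2',320,246),('c3',333,183),('c4',211,220)]:
    print(n,np.round(world('top',d[v,u],u,v),1))
c=eyes.get_calibration('top'); print(c)
hsv=cv2.cvtColor(a,cv2.COLOR_BGR2HSV)
E
```

```text
capbar [567.  144.5 108.4]
cap [548.  166.6  81. ]
pivot [535.4   7.3  63.5]
handle [576.4 -93.9 107.4]
c1 [654.6 178.4  16. ]
c2 [445.9 -58.8  12.6]
c3 [ 6.08e+02 -9.76e+01 -2.00e-01]
c4 [507.4 212.8  15.2]
{'fx': 391.517550935665, 'fy': 391.517550935665, 'cx': 250.15903874645932, 'cy': 194.06408688178746, 'R': array([[ 0.01135277, -0.99987299, -0.01118565],
       [-0.98470518, -0.00923418, -0.17398402],
       [ 0.17385863,  0.01298976, -0.98468495]]), 't': array([109.09641261, 569.24260717, 904.6272926 ])}
```

View pics/crop0.png

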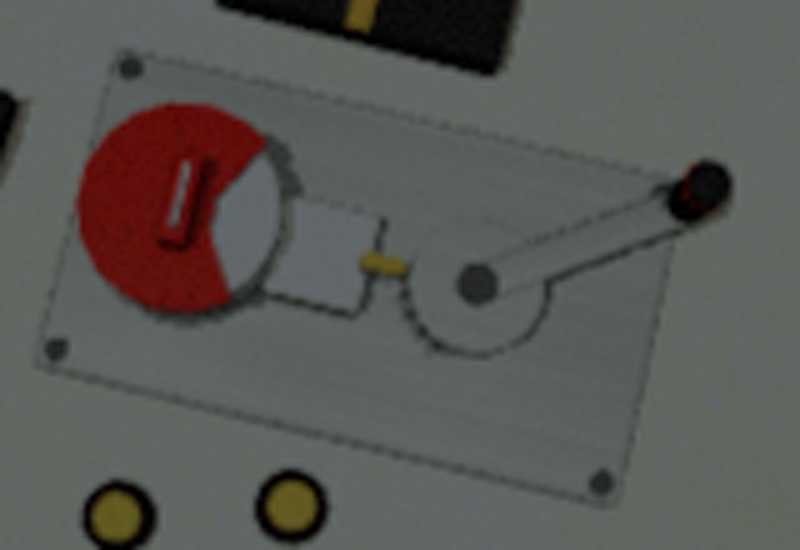

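```bash
python3 - <<'E'
from h import *
a=cv2.imread('pics/top0.png'); d=np.load('pics/top0.npy')
P=lambda u,v,z: world('top',0,200+(u+.5)/5-.5,150+(v+.5)/5-.5,z)
hsv=cv2.cvtColor(a,cv2.COLOR_BGR2HSV)
m=((hsv[...,0]<8)|(hsv[...,0]>172))&(hsv[...,1]>150)&(hsv[...,2]>50); m[:, :205]=0; m[:,265:]=0
ys,xs=np.nonzero(m); w=np.array([world('top',d[y,x],x,y) for y,x in zip(ys,xs) if d[y,x]>0])
f=w[(w[:,2]>75)&(w[:,2]<88)]; b=w[(w[:,2]>102)&(w[:,2]<112)]
from scipy.optimize import least_squares
h=cv2.convexHull(f[:,:2].astype(np.float32))[:,0]
h=h[np.linalg.norm(h-np.median(f[:,:2],0),axis=1)>30]
s=least_squares(lambda p:np.hypot(*(h-p[:2]).T)-p[2],[567,144,50],loss='soft_l1'); print('cap',s.x,f[:,2].mean(),len(f))
c,_,V=np.linalg.svd(b[:,:2]-b[:,:2].mean(0)); print('bar',b.mean(0),len(b),V[0],np.ptp((b[:,:2]-b[:,:2].mean(0))@V.T,axis=0))
C=[P(*p,12)[:2] for p in [(115,50),(675,180),(615,507),(35,368)]]
C=np.array(C); print(C,'ctr',C.mean(0),[np.linalg.norm(C[i]-C[(i+1)%4]) for i in range(4)])
u=C[0]+C[3]-C[1]-C[2]; print('yaw',np.arctan2(-u[0],u[1]))
u=C[0]-C[3]+C[1]-C[2]; print('yaw',np.arctan2(u[1],u[0]))
print('cap hand',P(183,208,80.5),'handle',P(710,183,110),'pivot',P(477,285,64),P(477,285,93))
print('bar ends',P(167,235,106.5),P(192,158,106.5), 'hl',P(172,228,106.5),P(187,162,106.5))
print(np.round(d[184:192,336:346]),np.round(d[203:211,291:299]))
E
```

```text
cap [569.86956084 147.47465846  49.58453522] 80.49227443873104 913
bar [569.17393446 147.18618147 106.73062361] 74 [-0.97397749  0.22664478] [42.90173466 12.52533407]
[[664.5627394  187.68038964]
 [598.75067436 -98.985007  ]
 [433.71113802 -65.11089979]
 [499.60625922 223.98153194]] ctr [549.15770275  61.8915037 ] [np.float64(294.12289529328376), np.float64(168.47998010864217), np.float64(296.5073373103257), np.float64(168.90356208739084)]
yaw -0.22488513020815643
yaw -0.209533536688991
cap hand [569.35715102 147.70330844  80.5       ] handle [577.80458058 -94.74381852 110.        ] pivot [536.30630773   7.38969892  64.        ] [532.10549047  10.36775595  93.        ]
bar ends [551.9225145  153.53438963 106.5       ] [588.08855769 142.67000357 106.5       ] hl [555.20178106 151.30077154 106.5       ] [586.18219488 144.94710076 106.5       ]
[[1009. 1007.  904.  896.  894.  896.  896.  899.  895.  897.]
 [1010.  902.  898.  893.  895.  898.  897.  896.  894.  896.]
 [ 918.  899.  897.  894.  896.  895.  896.  895.  892.  894.]
 [ 911.  901.  896.  895.  896.  898.  895.  896.  894.  896.]
 [ 910.  899.  896.  890.  897.  896.  892.  893.  897.  895.]
 [ 909.  902.  900.  895.  893.  894.  895.  891.  893.  896.]
 [ 913.  913.  901.  897.  895.  892.  893.  895.  894.  896.]
 [ 919.  912.  908.  901.  901.  895.  896.  899.  899. 1004.]] [[945. 946. 943. 935. 937. 938. 937. 945.]
 [943. 944. 936. 937. 939. 935. 937. 938.]
 [941.   0. 934. 935. 936. 938. 938. 936.]
 [942. 936. 939. 935. 937. 938. 938. 935.]
 [944. 934. 933. 936. 935. 936. 933. 937.]
 [939. 936. 936. 936. 938. 939. 935. 934.]
 [943. 940. 936. 932. 935. 934. 935. 934.]
 [945. 941. 939. 934. 936. 932. 930. 945.]]
```

Emit:
drive_tool(increments=[[[0.42,0.91,0],-0.82],[[0.84,1.82,0],-1.64],[[1.25,2.72,0],-2.46],[[1.67,3.63,0],-3.28],[[2.09,4.54,0],-4.12]], gripper=85)

```text
time: 0.6
tool_pos: [303.6, -428.4, 231.0]
orientation: [0.993, -0.117, -0.0, -0.0]
force: [-0.1, -0.3, 0.1]
gripper_width: 0.993
grasp_force: 0.0
```

Emit:
drive_tool(increments=[[[0.42,0.91,0],0],[[0.84,1.82,0],0],[[1.25,2.72,0],0],[[1.67,3.63,0],0],[[2.09,4.54,0],0]])

```text
time: 1.1
tool_pos: [387.1, -246.9, 231.2]
orientation: [0.993, -0.115, -0.0, -0.0]
force: [1.1, -0.8, -0.2]
gripper_width: 0.992
grasp_force: 0.0
```

Emit:
drive_tool(increments=[[[0.42,0.91,0],0],[[0.84,1.82,0],0],[[1.25,2.72,0],0],[[1.67,3.63,0],0],[[2.09,4.54,0],0]])

```text
time: 1.6
tool_pos: [470.7, -65.4, 231.2]
orientation: [0.993, -0.115, -0.0, 0.0]
force: [1.1, 0.3, 1.3]
gripper_width: 0.997
grasp_force: 0.0
```

Emit:
drive_tool(increments=[[[0.42,0.91,0],0],[[0.84,1.82,0],0],[[1.25,2.72,0],0],[[1.67,3.63,0],0],[[2.09,4.54,0],0]])

```text
time: 2.1
tool_pos: [554.3, 116.0, 231.0]
orientation: [0.993, -0.115, -0.0, 0.0]
force: [0.2, -0.5, 0.3]
gripper_width: 0.997
grasp_force: 0.0
```

Emit:
drive_tool(increments=[[[0.38,0.8,-0.4],0],[[0.38,0.8,-1.2],0],[[0.38,0.8,-2.0],0],[[0.38,0.8,-2.7],0],[[0.38,0.8,-3.1],0]])

```text
time: 2.6
tool_pos: [567.5, 146.1, 104.4]
orientation: [0.993, -0.115, -0.002, 0.001]
force: [0.0, -0.1, 0.0]
gripper_width: 0.995
grasp_force: 0.0
```

Emit:
drive_tool(increments=[[[0,0,-0.3],0],[[0,0,-0.5],0],[[0,0,-0.5],0]])

```text
time: 2.9
tool_pos: [568.9, 146.5, 86.6]
orientation: [0.993, -0.115, -0.001, 0.0]
force: [-1.0, 0.1, -0.4]
gripper_width: 0.997
grasp_force: 0.0
```

Emit:
drive_tool(increments=[[[0,0,0],0],[[0,0,0],0],[[0,0,0],0],[[0,0,0],0],[[0,0,0],0]], gripper=5, newtons=50)

```text
time: 3.4
tool_pos: [569.9, 148.4, 87.9]
orientation: [0.993, -0.115, 0.001, -0.001]
force: [-1.8, -3.6, 4.7]
gripper_width: 0.153
grasp_force: 54.1
```

Emit:
drive_tool(increments=[[[0,0,0],0],[[0,0,0],0],[[0,0,0],0]])

```text
time: 3.7
tool_pos: [569.9, 148.2, 88.0]
orientation: [0.993, -0.115, 0.001, -0.001]
force: [0.4, 5.7, 4.4]
gripper_width: 0.153
grasp_force: 53.4
```

Emit:
drive_tool(increments=[[[0,0,0],0.5],[[0,0,0],1.0],[[0,0,0],1.5],[[0,0,0],2.0],[[0,0,0],2.5]])

```text
time: 4.2
tool_pos: [569.9, 147.5, 87.9]
orientation: [0.998, 0.061, 0.001, -0.001]
force: [0.0, 3.1, 5.8]
gripper_width: 0.149
grasp_force: 53.5
```

Emit:
drive_tool(increments=[[[0,0,0],0.5],[[0,0,0],1.0],[[0,0,0],1.5],[[0,0,0],2.0],[[0,0,0],2.5]])

```text
time: 4.7
tool_pos: [570.1, 146.9, 87.9]
orientation: [0.973, 0.233, 0.001, -0.0]
force: [1.2, 2.8, 5.0]
gripper_width: 0.149
grasp_force: 53.5
```

```bash
python3 -c "
from h import *
s=r.observe(); print(s['force'],s['wrist_torque'],s['q'],s['orientation'])"
```

```text
[1.16387442 2.80243744 4.98647203] [ 0.4673288  -0.15196113 -0.11863192] [-0.0387904   0.65509526 -0.39531771  1.78514904  0.3445387   0.76812897
 -1.71126343] [ 9.72508523e-01  2.32865687e-01  8.59546871e-04 -7.67661714e-05]
```

Emit:
drive_tool(increments=[[[0,0,0],0.5],[[0,0,0],1.0],[[0,0,0],1.5],[[0,0,0],2.0],[[0,0,0],2.5]])

```text
time: 5.2
tool_pos: [570.6, 146.4, 88.0]
orientation: [0.917, 0.398, 0.001, 0.0]
force: [2.1, 1.6, 5.2]
gripper_width: 0.149
grasp_force: 53.5
```

Emit:
drive_tool(increments=[[[0,0,0],0.5],[[0,0,0],1.0],[[0,0,0],1.5],[[0,0,0],2.0],[[0,0,0],2.4]])

```text
time: 5.7
tool_pos: [571.1, 146.0, 88.0]
orientation: [0.838, 0.545, 0.001, 0.001]
force: [3.1, 1.9, 4.5]
gripper_width: 0.148
grasp_force: 53.3
```

```bash
python3 -c "
from h import *
s=r.observe(); o=s['orientation'];print(s['force'],s['wrist_torque'],s['q'],2*np.arctan2(o[1],o[0]))"
```

```text
[3.13159062 1.90963403 4.53987996] [ 0.22417374 -0.73203215 -0.13407944] [ 0.07707931  0.69180917 -0.55829884  1.77726742  0.48690758  0.81045686
 -1.13762255] 1.153208932467071
```

Emit:
drive_tool(increments=[[[0,0,0],0.3],[[0,0,0],0.55],[[0,0,0],0.75],[[0,0,0],0.75]])

```text
time: 6.1
tool_pos: [571.2, 146.1, 88.0]
orientation: [0.81, 0.587, 0.001, 0.001]
force: [4.7, 0.5, 4.8]
gripper_width: 0.153
grasp_force: 54.7
```

```bash
python3 -c "
from h import *
s=r.observe(); o=s['orientation'];print(s['force'],s['wrist_torque'],2*np.arctan2(o[1],o[0]))"
```

```text
[4.66650062 0.54430175 4.84836267] [ 0.14082083 -1.24656565 -0.93224909] 1.2543396299827911
```

Emit:
drive_tool(increments=[[[0,0,0],0],[[0,0,0],0],[[0,0,0.2],0],[[0,0,1.1],0],[[0,0,2.0],0]], gripper=60)

```text
time: 6.6
tool_pos: [567.7, 146.4, 167.5]
orientation: [0.809, 0.588, -0.002, -0.001]
force: [2.1, 0.3, 0.1]
gripper_width: 0.701
grasp_force: 0.0
```

Emit:
drive_tool(increments=[[[0.04,-0.9,0.1],0.2],[[0.07,-1.8,0.1],0.4],[[0.1,-2.7,0.1],0.6],[[0.13,-3.6,0.1],0.8],[[0.16,-4.5,0.1],1.0]])

```text
time: 7.1
tool_pos: [574.8, -34.7, 171.4]
orientation: [0.765, 0.644, -0.001, -0.0]
force: [0.9, -0.3, -1.0]
gripper_width: 0.703
grasp_force: 0.0
```

Emit:
drive_tool(increments=[[[0.02,-0.9,0],0],[[0.04,-1.53,0],0],[[0.04,-1.53,0],0]])

```text
time: 7.4
tool_pos: [576.3, -99.9, 170.9]
orientation: [0.768, 0.64, -0.002, 0.0]
force: [-0.4, 0.3, -0.6]
gripper_width: 0.702
grasp_force: 0.0
```

```bash
python3 - <<'E'
from h import *
a,d=snap('top','top1'); b,e=snap('side','side1')
c=np.hstack([cv2.resize(a[150:260,190:350],(400,275)),cv2.resize(b[130:290,190:390],(400,320))[:275]])
cv2.imwrite('pics/c1.png',cv2.cvtColor(c,cv2.COLOR_RGB2BGR))
s=r.observe(); o=s['orientation'];print(s['tool_pos'],s['q'],2*np.arctan2(o[1],o[0]))
E
```

```text
[576.71126313 -94.49116668 171.26273213] [ 0.5640839   0.58720152 -0.6585786   1.73880981  0.42506126  0.96366352
 -0.43646807] 1.395615815510391
```

View pics/c1.png

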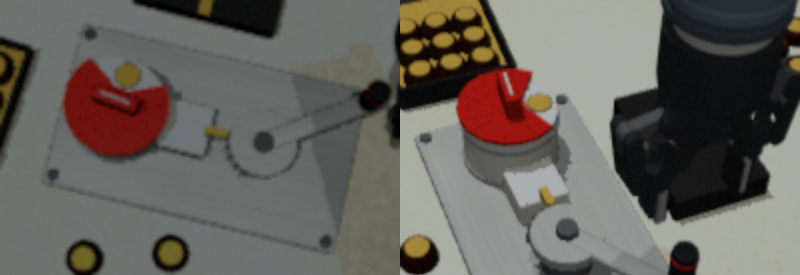

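The cap is open: its cut-out shows the gold chocolate at crop (127,75). The gripper doesn't appear over the handle in the top crop, so I'll check where the TCP projects.

```bash
python3 - <<'E'
from h import *
ims=[]
for n in ['top','side']:
    c=eyes.get_calibration(n);R=np.array(c['R']);t=np.array(c['t'])
    print(n,'cam at',-R.T@t)
    im=cv2.imread(f'pics/{n}1.png')
    for X in [(576.7,-94.5,171),(577.5,-94.5,110),(536,7.4,64),(569.5,147.3,106.5)]:
        p=R@np.array(X)+t; uv=(c['fx']*p[0]/p[2]+c['cx'],c['fy']*p[1]/p[2]+c['cy']); print(X,np.round(uv,1))
        cv2.circle(im,tuple(int(round(q)) for q in uv),3,(0,255,0),1)
    ims.append(cv2.resize(im,(400,300)))
cv2.imwrite('pics/c2.png',np.hstack(ims))
E
```

```text
top cam at [402.02033114 102.58815008 991.03230845]
(576.7, -94.5, 171) [347.8 181.2]
(577.5, -94.5, 110) [341.5 186.3]
(536, 7.4, 64) [295.  206.7]
(569.5, 147.3, 106.5) [235.9 189.1]
side cam at [ 234.12149884 -400.60301501  714.32207251]
(576.7, -94.5, 171) [335.  230.9]
(577.5, -94.5, 110) [331.3 255.3]
(536, 7.4, 64) [271.9 243.3]
(569.5, 147.3, 106.5) [243.1 172.6]
```

View pics/c2.png

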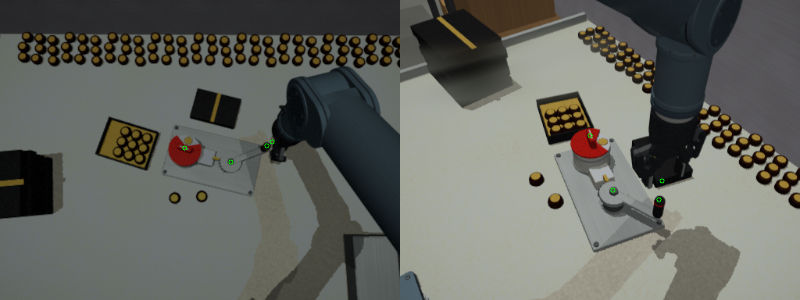

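Emit:
drive_tool(increments=[[[0,0,-0.6],0],[[0,0,-1.3],0],[[0,0,-2.0],0],[[0,0,-2.5],0],[[0,0,-2.5],0]])

```text
time: 8.0
tool_pos: [574.9, -92.2, 68.9]
orientation: [0.765, 0.644, -0.002, -0.002]
force: [-0.5, -0.3, -0.7]
gripper_width: 0.7
grasp_force: 0.0
```

Emit:
drive_tool(increments=[[[0,0,0],0],[[0,0,0],0],[[0,0,0],0],[[0,0,0],0],[[0,0,0],0]], gripper=12, newtons=60)

```text
time: 8.5
tool_pos: [579.3, -94.1, 72.8]
orientation: [0.766, 0.643, 0.002, 0.001]
force: [3.0, 0.6, 6.6]
gripper_width: 0.242
grasp_force: 58.6
```

```bash
python3 -c "
from h import *
s=r.observe(); o=s['orientation'];print(s['tool_pos'],s['force'],s['gripper_width'],2*np.arctan2(o[1],o[0]))
P=np.array([536,7.4]);d=np.array([577.5,-94.5])-P
p0=s['tool_pos'][:2]; print(np.linalg.norm(p0-P))
for q in np.arange(.1,1.2,.1).tolist()+[1.08]:
    a=np.arctan2(d[1],d[0]); x=110*np.array([np.cos(a-q)-np.cos(a),np.sin(a-q)-np.sin(a)]); print(round(q,2),np.round(x/40,2))
"
```

```text
[579.25088744 -94.1096977   72.84085861] [3.01643841 0.63904077 6.63774128] 0.24233257302413624 1.3964320601372187
110.33973894589579
0.1 [-0.26 -0.09]
0.2 [-0.53 -0.16]
0.3 [-0.8  -0.19]
0.4 [-1.07 -0.2 ]
0.5 [-1.35 -0.19]
0.6 [-1.62 -0.14]
0.7 [-1.88 -0.07]
0.8 [-2.14  0.03]
0.9 [-2.39  0.15]
1.0 [-2.62  0.3 ]
1.1 [-2.84  0.47]
1.08 [-2.79  0.43]
```

Emit:
drive_tool(increments=[[[-0.26,-0.09,0],0],[[-0.53,-0.16,0],0],[[-0.8,-0.19,0],0],[[-1.07,-0.2,0],0],[[-1.35,-0.19,0],0]])

```text
time: 9.0
tool_pos: [525.5, -101.0, 72.8]
orientation: [0.766, 0.643, 0.003, 0.001]
force: [4.3, 4.5, 5.5]
gripper_width: 0.241
grasp_force: 59.1
```

```bash
cat > q.py <<'E'
from h import *
s=r.observe(); P=np.array([536,7.4]); v=s['tool_pos'][:2]-P
print(s['tool_pos'],s['force'],s['gripper_width'],s['grasp_force'],'rad',np.hypot(*v),'q',(-1.184-np.arctan2(v[1],v[0]))%(2*np.pi))
E
python3 q.py
```

```text
[ 525.50641975 -101.0402123    72.78370614] [4.25003776 4.4766444  5.54412373] 0.24051214969605955 59.143550992012024 rad 108.9467524521942 q 0.4832643111016137
```

Emit:
drive_tool(increments=[[[-0.14,0.02,0],0],[[-0.27,0.05,0],0],[[-0.4,0.08,0],0],[[-0.53,0.12,0],0],[[-0.79,0.22,0],0]])

```text
time: 9.5
tool_pos: [495.1, -92.7, 72.8]
orientation: [0.766, 0.643, 0.003, 0.002]
force: [6.4, 2.6, 5.2]
gripper_width: 0.244
grasp_force: 59.2
```

```bash
python3 q.py
```

```text
[495.09791803 -92.74793599  72.78993621] [6.38108537 2.62676373 5.20849703] 0.24367677974120644 59.20275270938873 rad 108.17850707212517 q 0.7745372913171873
```

Emit:
drive_tool(increments=[[[-0.13,0.06,0],0],[[-0.25,0.12,0],0],[[-0.36,0.19,0],0],[[-0.48,0.27,0],0],[[-0.48,0.27,0],0]])

```text
time: 10.0
tool_pos: [475.2, -81.5, 72.7]
orientation: [0.766, 0.643, 0.003, 0.002]
force: [5.1, 2.7, 5.9]
gripper_width: 0.242
grasp_force: 59.9
```

```bash
python3 q.py
```

```text
[475.15678769 -81.52349194  72.73267876] [5.10041546 2.73800316 5.94953607] 0.2416543114264441 59.857131242752075 rad 107.74638695706244 q 0.9868528448369813
```

Emit:
drive_tool(increments=[[[-0.06,0.05,0],0],[[-0.12,0.1,0],0],[[-0.18,0.14,0],0],[[-0.18,0.14,0],0],[[-0.18,0.14,0],0]])

```text
time: 10.5
tool_pos: [468.8, -76.6, 72.8]
orientation: [0.766, 0.643, 0.003, 0.002]
force: [6.9, 2.8, 4.4]
gripper_width: 0.241
grasp_force: 59.8
```

```bash
python3 q.py; python3 - <<'E'
from h import *
a,d=snap('top','top2'); b,e=snap('side','side2')
c=np.hstack([cv2.resize(a[150:260,190:350],(400,275)),cv2.resize(b[130:267,190:390],(400,275))])
cv2.imwrite('pics/c3.png',cv2.cvtColor(c,cv2.COLOR_RGB2BGR))
hsv=cv2.cvtColor(a,cv2.COLOR_RGB2HSV)
w=[world('top',d[y,x],x,y) for y in range(165,200) for x in range(225,262) if d[y,x]>0 and 15<hsv[y,x,0]<35 and hsv[y,x,1]>100]
w=np.array(w); print(len(w),np.median(w,0) if len(w) else 0)
E
```

```text
[468.81227543 -76.55360744  72.79945758] [6.86418241 2.7853878  4.44091797] 0.24111567191198513 59.801716804504395 rad 107.5285940326004 q 1.0617176461640756
96 [597.2721461  137.92578532 110.7829804 ]
```

View pics/c3.png

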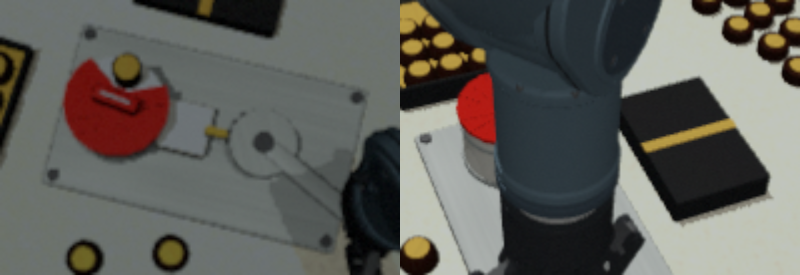

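The top view shows the chocolates standing at crop (127,65), their top at z of about 110.8 mm against an expected 110.5. The lever arm runs from (264,142) to (340,205), which is about 1.08 rad. The cap is still open and the boxes and loose chocolates are where they were.

```bash
python3 -c "
from plant import r
print(r.hand_in())"
```

```text
the job is handed in; nothing more can be done
None
```

The cap is fully open, the lever is held by its handle at three clicks (about 1.07 rad), three chocolates stand about 30 mm above the cap, and the job is handed in.

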